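Turn the drainage tile rib side up with the trowel

ROBOT

A 6-joint arm with a two-finger parallel gripper is mounted at the origin on the work surface. World frame = base frame: x ahead of the robot, y to its left, z up, the work surface at z = 0. Lengths are in m, angles in rad, forces in N, time in s.
With the tool pointing down it reaches from about 0.375 to 0.975 m from the base axis. Payload 3.8 kg.
Tool frame: the origin (TCP) lies on the centre line of the jaws, within the pads' length; the fingertips stand 22 mm ahead of it and the grasp point (between the pads) lies 3 mm ahead of it; x points along the fingers, y is the direction in which the jaws open and shut, and the axes are right-handed (so a half turn about x gives the same grasp; the last joint's range is limited). The gripper opens to 85 mm and grips with 20 to 120 N. Pads are 22 mm wide; open, the fingers measure 114 mm over their backs; the gripper's body (76 mm by 85 mm) begins 54 mm behind the grasp point. The pads swing forward as they close: fully open they stand 13 mm farther back than shut.
Start: joints at [1.167, 0.264, 1.604, -0, 1.274, -0.037], TCP at [0.242, 0.63, 0.253] pointing down, gripper open.
Joint ranges: [-2.63, 2.63], [-0.94, 2.18], [0.31, 2.57], [-1.31, 4.45], [0, 2.66], [-2.55, 2.55]. Speed limits (rad/s): [2.57, 2.57, 3.14, 3.14, 3.14, 3.14].

INTERFACE

Orientations are given as a rotation vector (axis times angle).
In Python, from workcell import monitor, eyes, finish_job gives the robot as it stands. The module is installed in compiled form; this text tells all that it offers.
- The arm moves only by the tool play_rows, never from a script. Its argument "deltas" is a list of rows, each an object of numbers: "wx", "wy", "wz": the turn, a rotation vector about the world's x, y, z in degrees; "x", "y", "z": the shift along the world's x, y, z in mm; "fingers": the closure, from -1 (fully open) to 1 (shut), so that 0 is half open. A call has 1 to 20 rows; each row is the pose to reach, as a shift and turn from the pose commanded when the call began; what a row does not reach only later rows make up. A row lasts 1/8 s, in which the tool goes at most 62.5 mm and 10.7 degrees, less where a joint would pass 70% of its speed; a pose out of reach is approached as far as the arm can. A call with a gripper value outside its range is refused whole. The fingers move at their own pace and stop on an object; "grip_force" is the grip in N (left out, the last holds). Time passes only in rows, so rows that repeat a pose let the fingers close. It gives the time, the measured TCP pose, the force and the opening at its end, in the units of the state.
- monitor.read_state(): the state, without advancing time (a new reading comes with each control period).
- eyes.read_camera(name): name is "side" or "top" or "wrist"; returns a dict with "frame" (420x560x3 uint8, red, green, blue), "depth" (420x560 float32, m along the optical axis (not along the pixel's ray), 0 where there is no reading), "K" (3x3 intrinsics, pixels), "view" (4x4, takes a point from world to camera coordinates); the wrist camera has in their place "tool_from_camera" (4x4, takes a point from camera to tool coordinates, whose origin is the TCP and whose axes are the tool frame's). Camera axes: x right, y down, z forward; pixel columns grow to the right and rows downward; lengths in m; the calibration is good to about 2 mm. A picture is of the moment at which its call begins: read the wrist's pose just before it.
- finish_job(): hands the job in, once; it reports no verdict.
The state is a dict: "time": time; "q": joint angles; "joint_vel": joint speeds; "joint_torque": joint torques, N m; "tool_pos": TCP position; "tcp_rot": TCP orientation; "wrist_force": force on the tool from outside, world axes, zero at the start; "torque": the same for the moment, N m; "width": opening from 0.0 (shut) to 1.0 (fully open).
Only numpy, scipy, OpenCV 4.12 (cv2) and the standard library are available. Lean on these libraries where they do the work, as an engineer would, in place of code of your own. Each camera call takes 0.05 s, during which the arm holds its last target.

TASK

A clay tile lies ribs-down on the cement board, along the edge of a thin rubber mat; it has to lie ribs-up on the mat so that a pot can drain on it. Pick up the trowel by its handle and slide its blade, lightly touching the board, under the tile's edge that faces away from the mat until it butts against the rib hidden there and has pushed the tile snugly home against the mat's edge, by feel and without ramming; then lever the tile over so that it ends flat on the mat with its ribs up, never touching it with the gripper or the arm. Lay the trowel down gently, flat and blade down, on the bare board clear of the tile and the mat, and leave everything else where it stands.

Things in the scene. Friction and masses are not known exactly. Their poses are not given: they have to be found in the camera images.
- shelf: fixed shelf: grey cement board 440 (its x) x 1000 (its y) x 12 mm on two hollow cinder blocks. Origin on the table under its centre; the board's top, on which everything below lies, is 100 mm above the origin. Rigid: pressing the trowel on it with more than 20 N near the tile, or pressing or dropping it with more than 40 N anywhere, counts as forcing
- mat: fixed black rubber mat 160 x 160 x 10 mm on the board. Origin at the centre of its underside, z up. Its x axis points away from the tile, the way the tile is to be turned over: its edge at x = -80 mm is a 10 mm step, with the tile just outside it (gap 1 to 5 mm). The step stops the tile from sliding; the tile tips over it
- tile: loose terracotta tile, about 0.18 kg, 80 (its x) x 90 (its y) mm, 12 mm thick: a plate 8 mm thick on two ribs 4 mm high, 8 wide, 74 long along its y. One rib is centred at x = +21 mm; the other lies differently each time (see tile_lip). Origin at the centre of the ribbed underside (4 mm below the plate), z from ribs to smooth face: up at the start, down at the end. Its x is nearly along the mat's x
- tile_lip (a point): middle of the tile's free edge, on the underside of its plate (tile x = -40 mm, z = +4 mm). Below it a gap 4 mm high leads to the outer face of the near rib, which lies hidden 13 to 27 mm in from this edge, elsewhere each time, and stays put. Butted snugly home means a push of 3 N or more; the tile chips: the trowel may push it with at most 15 N
- trowel: loose trowel, about 0.16 kg, lying stably on its flat blade. Steel blade 110 x 50 x 2 mm, square front edge, underside at z = 0, from x = +10 to +120 mm (front edge); wooden handle parallel above it, x = -65 to +45 mm, 22 wide (y) x 24 mm high, centred 40 mm above the blade's underside. Origin in the underside's plane below the grip point; x towards the front edge, z up
- trowel_tip (a point): middle of the blade's front edge, on the underside (trowel x = +120 mm, z = 0)
- trowel_handle (a point): grip point in the middle of the handle's section (trowel x = 0, z = +40 mm); the handle is 22 mm wide across
- pot: bystander: blue glazed pot, 124 mm wide, 100 mm high, origin under its centre
- saucer: bystander: white ceramic saucer, 84 mm wide, 16 mm high, origin under its centre
- funnel: bystander: black plastic funnel standing mouth down, 84 mm wide, 90 mm high, origin under its centre
- sprayer: bystander: white hand sprayer, 68 mm wide, 185 mm high, origin under its centre
- clay_pot: bystander: small terracotta pot, 84 mm wide, 70 mm high, origin under its centre
- jar: bystander: green glass jar, 64 mm wide, 80 mm high, origin under its centre
Not all that is in view belongs to the job. Several things have the shape of the trowel; the one meant has the colours described above.

How it is judged:
On the way, in this order (a step that is already met when the one before it is completed fails the run):
1. the blade's edge is under the free lip of the still flat tile, butted against the hidden rib with a push of at least 3 N, while the trowel touches the board (x of trowel_tip in the frame of tile between -0.03 and 0 m and y of trowel_tip in the frame of tile between -0.045 and 0.045 m and z of trowel_tip in the frame of tile below 0.004 m and angle between tile's own z axis and vertical below 0.15 rad and contact force between trowel and shelf above 0.2 N and contact force between trowel and tile above 3 N), for 0.1 s.
2. the tile is levered up past 45 degrees with the blade's edge at its underside (angle between tile's own z axis and vertical between 0.785 and 2 rad and distance between trowel_tip and tile below 0.07 m), for 0.05 s.
At the end, for the whole second after the job is handed in: The tile lies at rest on the mat, ribs up, flat within 0.1 rad, its centre at least 5 mm inside the mat's near edge and no more than 60 mm off the mat's centre otherwise; the trowel lies at rest, flat and blade down on the cement board, touching neither tile nor mat (angle between tile's own z axis and vertical above 3.04 rad and z of tile in the frame of mat between 0.018 and 0.026 m and x of tile in the frame of mat between -0.075 and 0.06 m and y of tile in the frame of mat between -0.06 and 0.06 m and linear speed of each of tile, trowel below 0.01 m/s and angle between trowel's own z axis and vertical below 0.06 rad and z of trowel in the frame of shelf between 0.096 and 0.104 m and contact force between trowel and shelf above 0.3 N and contact force between trowel and tile below 0.05 N and contact force between trowel and mat below 0.05 N).
It fails at once if the gripper or the arm touches the tile (contact force between any of the fingers, the arm and tile above 0.1 N).
It fails at once if the trowel pushes the tile with more than 15 N (contact force between trowel and tile above 15 N).
It fails at once if the trowel is pressed on the board with more than 20 N while its blade's edge is near the tile (contact force between trowel and shelf above 20 N and distance between trowel_tip and tile below 0.08 m).
It fails at once if the trowel is pressed or dropped on the board with more than 40 N anywhere (contact force between trowel and shelf above 40 N).
It fails at once if a bystander is moved more than 20 mm (distance of any of pot, saucer, funnel, sprayer, clay_pot, jar from where it was at the start of the episode above 0.02 m).
It also fails if it takes over 72 s, if anything falls off the work surface, if the arm or the gripper's body presses on something with over 40 N, if the wrist force passes 120 N, or if a joint passes its speed limit or range.

## Working session

There is one attempt and no reset: what is moved stays moved. The work goes in short steps, Python scripts to look and compute and a tool call to move; the robot and the scene stay as the last step left them, time stands still between calls to the robot, and variables do not carry over. Pictures are saved under pics/ and viewed, and the job is handed in when it is done.

Besides the shell and the picture viewer there is one more tool, called after ">>>" by a JSON object that holds its "method" and its "body", one argument or row to a line. play_rows: Moves the arm, as the interface text tells. Its arguments: {"type":"object","properties":{"deltas":{"type":"array"},"grip_force":{"type":"number"}},"required":["deltas"]}

```bash
mkdir -p pics; cat > h.py <<'E'
import numpy as np, cv2
from scipy.spatial.transform import Rotation as R
from workcell import monitor, eyes, finish_job
def snap(name,fn=None):
    c=eyes.read_camera(name)
    if fn: cv2.imwrite('pics/'+fn,c['frame'][:,:,::-1])
    return c
def cam2world(c,st=None):
    if 'view' in c: return np.linalg.inv(c['view'])
    T=np.eye(4);T[:3,:3]=R.from_rotvec(st['tcp_rot']).as_matrix();T[:3,3]=st['tool_pos']
    return T@c['tool_from_camera']
def plane(c,uv,z,st=None):
    M=cam2world(c,st);uv=np.atleast_2d(np.array(uv,float))
    d=(np.linalg.inv(c['K'])@np.c_[uv,np.ones(len(uv))].T).T@M[:3,:3].T
    o=M[:3,3];return o+d*((z-o[2])/d[:,2])[:,None]
def pts(c,st=None):
    M=cam2world(c,st);h,w=c['depth'].shape
    u,v=np.meshgrid(np.arange(w),np.arange(h))
    d=np.c_[u.ravel(),v.ravel(),np.ones(h*w)]@np.linalg.inv(c['K']).T*c['depth'].reshape(-1,1)
    return (d@M[:3,:3].T+M[:3,3]).reshape(h,w,3)
E
python3 - <<'E'
from h import *
st=monitor.read_state();print(st)
for n in ['side','top','wrist']:
    c=snap(n,n+'0.png');np.savez(n+'0.npz',**c)
    if 'view' in c: print(n,cam2world(c).round(3).tolist(),c['K'].round(1).tolist())
    else: print(c['tool_from_camera'].round(3).tolist())
E
```

```text
{'time': 0.0, 'q': array([ 1.16709475e+00,  2.64750960e-01,  1.60538962e+00,  4.73513102e-06,
        1.27373248e+00, -3.69193080e-02]), 'joint_vel': array([-0.00157761, -0.00032553,  0.00106346,  0.00117868, -0.00039285,
       -0.00025913]), 'joint_torque': array([ 1.78587994e-03, -5.15088201e+01, -3.67326558e+01,  2.41938096e-04,
        1.23434613e-02, -1.60879199e-05]), 'tool_pos': array([0.24180152, 0.62945413, 0.25195504]), 'tcp_rot': array([ 0.28604366,  1.55207467, -0.28955392]), 'wrist_force': array([-0.3409553 ,  0.03880087, -0.36020919]), 'torque': array([-0.03725826,  0.02583976, -0.0377266 ]), 'width': 1.0016435672004718}
side [[0.94, -0.183, 0.287, 0.13], [-0.34, -0.536, 0.773, -0.964], [0.013, -0.825, -0.566, 0.847], [0.0, 0.0, 0.0, 1.0]] [[467.7, 0.0, 274.9], [0.0, 467.7, 211.1], [0.0, 0.0, 1.0]]
top [[-0.0, -0.993, 0.117, 0.381], [-1.0, 0.001, 0.008, 0.024], [-0.008, -0.117, -0.993, 1.254], [0.0, 0.0, 0.0, 1.0]] [[427.2, 0.0, 279.1], [0.0, 427.2, 213.0], [0.0, 0.0, 1.0]]
[[-0.001, -0.274, 0.962, -0.121], [1.0, 0.0, 0.001, -0.001], [-0.001, 0.962, 0.274, -0.07], [0.0, 0.0, 0.0, 1.0]]
```

View pics/top0.png

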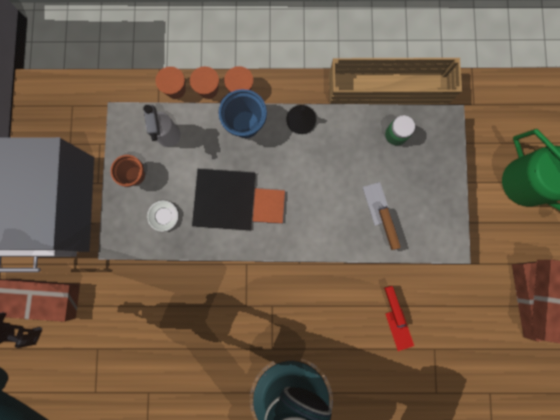

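View pics/side0.png

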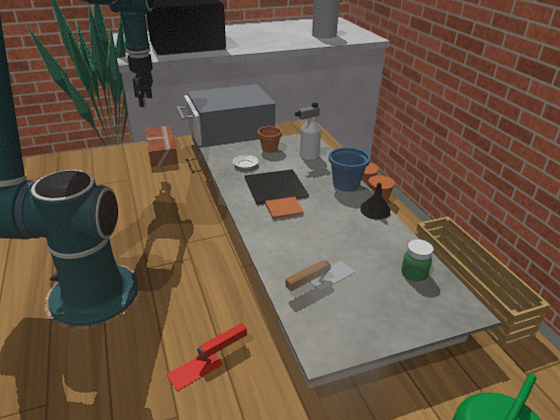

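View pics/wrist0.png

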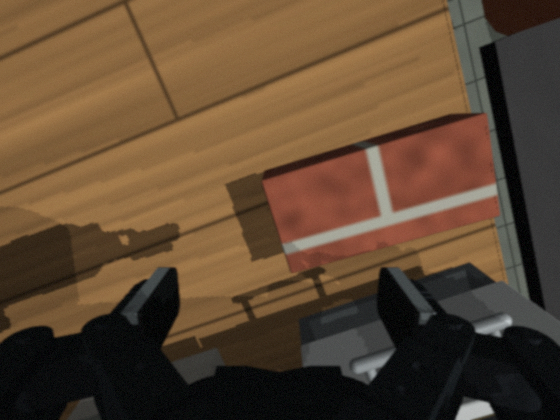

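Candidates for the trowel: the steel and wood one on the board (top image 382,215) and the all-red one on the table (399,318). The description says steel blade and wooden handle, so I choose the first. Next: a close crop and measurements.

```bash
cat > m.py <<'E'
from h import *
c=dict(np.load('top0.npz'));f=c['frame'];P=pts(c)
cv2.imwrite('pics/crop1.png',cv2.resize(f[150:270,180:430,::-1],None,fx=3.2,fy=3.2,interpolation=cv2.INTER_CUBIC))
hsv=cv2.cvtColor(f,cv2.COLOR_RGB2HSV)
def rect(mask,z,name):
    n,l,s,_=cv2.connectedComponentsWithStats(mask.astype(np.uint8));i=1+s[1:,4].argmax()
    ctr=max(cv2.findContours((l==i).astype(np.uint8),cv2.RETR_EXTERNAL,cv2.CHAIN_APPROX_NONE)[0],key=len)[:,0]
    W=plane(c,ctr,z)[:,:2]
    r=cv2.minAreaRect((W*1000).astype(np.float32));
    print(name,s[i],'c',np.round(r[0],1),'size',np.round(r[1],1),'ang',round(r[2],2));print(cv2.boxPoints(r).round(1).tolist(), 'zmed',np.median(P[l==i][:,2]))
roi=np.zeros(f.shape[:2],bool);roi[150:262,105:465]=1
H,S,V=[hsv[...,k].astype(int) for k in range(3)]
t=roi.copy();t[:,:250]=0;t[:,295:]=0
rect(t&((H<15)|(H>170))&(S>120)&(V>80),.112,'tile')
m=roi.copy();m[:,:185]=0;m[:,262:]=0
rect(m&(V<50),.110,'mat')
w=roi.copy();w[:,:350]=0;w[:,430:]=0
rect(w&(S>80),.152,'handle')
rect(w&(S<80)&(V>135),.102,'blade')
print('board z',np.median(P[190:240,310:350,2]))
E
python3 m.py
```

```text
tile [252 189  33  34 970] c [536.   62.5] size [81.4 88.1] ang 85.67
[[489.0, 25.299999237060547], [576.7999877929688, 18.600000381469727], [583.0, 99.80000305175781], [495.20001220703125, 106.4000015258789]] zmed 0.11243855862816421
mat [ 193  170   62   59 3198] c [554.5 182.7] size [154.9 154. ] ang 85.68
[[471.8999938964844, 111.30000305175781], [625.5, 99.69999694824219], [637.0999755859375, 254.10000610351562], [483.6000061035156, 265.70001220703125]] zmed 0.11044189843775554
handle [380 208  21  42 405] c [ 469.8 -252.2] size [109.2  25.4] ang 16.69
[[413.8999938964844, -255.6999969482422], [421.20001220703125, -280.1000061035156], [525.7999877929688, -248.6999969482422], [518.5, -224.39999389648438]] zmed 0.15164033440199587
blade [363 181  25  45 567] c [ 543.2 -232. ] size [115.7  55.9] ang 11.21
[[481.0, -215.89999389648438], [491.79998779296875, -270.70001220703125], [605.2999877929688, -248.1999969482422], [594.5, -193.39999389648438]] zmed 0.1020703880553222
board z 0.10033164191347965
```

```bash
python3 -c "
import cv2;f=cv2.imread('pics/side0.png');cv2.imwrite('pics/crop2.png',cv2.resize(f[160:330,230:380],None,fx=3.5,fy=3.5,interpolation=cv2.INTER_CUBIC))"
```

```text
(no output)
```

View pics/crop1.png

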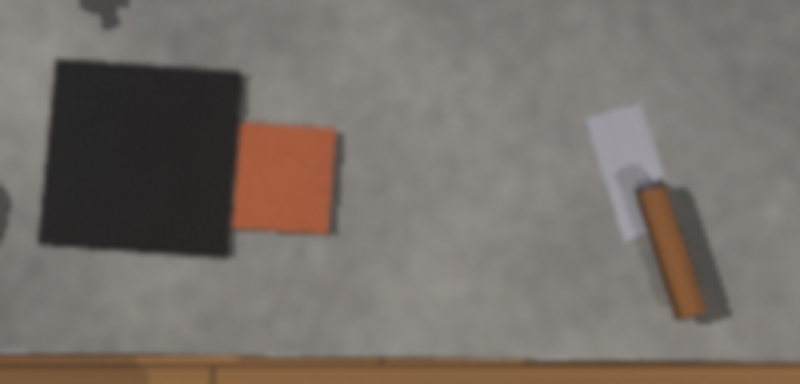

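View pics/crop2.png

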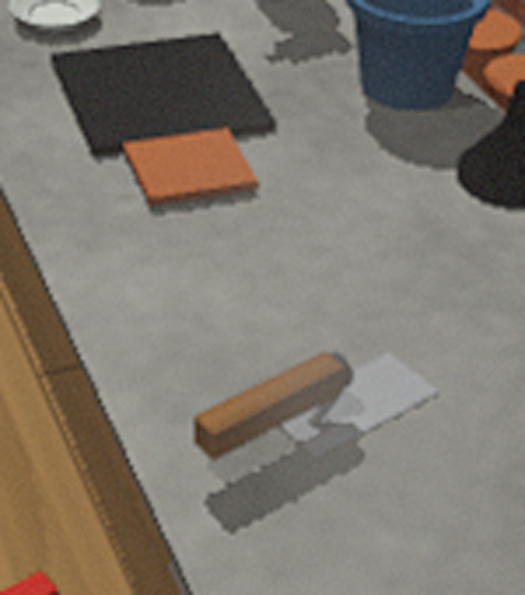

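```bash
python3 - <<'E'
from h import *
st=monitor.read_state()
M=R.from_rotvec(st['tcp_rot']).as_matrix();print(M.round(3), np.degrees(np.arctan2(M[1,1],M[0,1])))
print((1000*(np.array([.4794,-.2493,.30])-st['tool_pos'])).round(0))
E
```

```text
[[-0.001  0.359  0.934]
 [-0.002  0.934 -0.359]
 [-1.    -0.002 -0.   ]] 68.9874376395322
[ 238. -879.   48.]
```

The crop confirms a steel blade and wooden handle, with its handle end at crop1 (690,315) and blade front at (612,110). The tile (285,180) is beside the black mat. Moving above the handle.

>>> {"method": "play_rows", "body": {
  "deltas": [
    {"x":20,"y":-40,"z":40,"wz":-8},
    {"x":40,"y":-100,"z":70,"wz":-18},
    {"x":70,"y":-160,"z":90,"wz":-28},
    {"x":100,"y":-220,"z":90,"wz":-38},
    {"x":130,"y":-280,"z":90,"wz":-48},
    {"x":150,"y":-340,"z":90,"wz":-58},
    {"x":170,"y":-400,"z":90,"wz":-68},
    {"x":190,"y":-460,"z":90,"wz":-78},
    {"x":200,"y":-520,"z":90,"wz":-88},
    {"x":210,"y":-580,"z":90,"wz":-98},
    {"x":220,"y":-640,"z":80,"wz":-108},
    {"x":230,"y":-700,"z":70,"wz":-118},
    {"x":238,"y":-760,"z":60,"wz":-128},
    {"x":238,"y":-820,"z":50,"wz":-138},
    {"x":238,"y":-879,"z":48,"wz":-142},
    {"x":238,"y":-879,"z":48,"wz":-142},
    {"x":238,"y":-879,"z":48,"wz":-142},
    {"x":238,"y":-879,"z":48,"wz":-142}
  ],
  "grip_force": 80
}}

```text
schema error: expected keys wx, wy, wz, x, y, z, fingers
```

```bash
python3 - <<'E'
from h import *
st=monitor.read_state();print(st['time'],st['q'].round(2),st['tool_pos'].round(4),st['wrist_force'].round(2))
M=R.from_rotvec(st['tcp_rot']).as_matrix();print(M.round(3))
c=snap('wrist','wrist1.png');np.savez('wrist1.npz',**c,**{'tcp_rot':st['tcp_rot'],'tool_pos':st['tool_pos']})
t=snap('top','top1.png');np.savez('top1.npz',**t)
E
```

```text
0.15 [ 1.17  0.26  1.61 -0.    1.27 -0.04] [0.2418 0.6296 0.2522] [-0.25 -0.07  0.34]
[[-0.001  0.359  0.934]
 [-0.002  0.934 -0.359]
 [-1.    -0.002 -0.   ]]
```

View pics/wrist1.png

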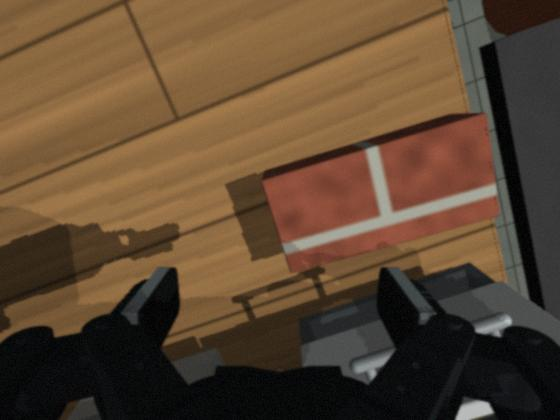

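All keys are needed in each row; resending.

>>> {"method": "play_rows", "body": {
  "deltas": [
    {"wx":0,"wy":0,"fingers":-1,"x":20,"y":-40,"z":40,"wz":-8},
    {"wx":0,"wy":0,"fingers":-1,"x":40,"y":-100,"z":70,"wz":-18},
    {"wx":0,"wy":0,"fingers":-1,"x":70,"y":-160,"z":90,"wz":-28},
    {"wx":0,"wy":0,"fingers":-1,"x":100,"y":-220,"z":90,"wz":-38},
    {"wx":0,"wy":0,"fingers":-1,"x":130,"y":-280,"z":90,"wz":-48},
    {"wx":0,"wy":0,"fingers":-1,"x":150,"y":-340,"z":90,"wz":-58},
    {"wx":0,"wy":0,"fingers":-1,"x":170,"y":-400,"z":90,"wz":-68},
    {"wx":0,"wy":0,"fingers":-1,"x":190,"y":-460,"z":90,"wz":-78},
    {"wx":0,"wy":0,"fingers":-1,"x":200,"y":-520,"z":90,"wz":-88},
    {"wx":0,"wy":0,"fingers":-1,"x":210,"y":-580,"z":90,"wz":-98},
    {"wx":0,"wy":0,"fingers":-1,"x":220,"y":-640,"z":80,"wz":-108},
    {"wx":0,"wy":0,"fingers":-1,"x":230,"y":-700,"z":70,"wz":-118},
    {"wx":0,"wy":0,"fingers":-1,"x":238,"y":-760,"z":60,"wz":-128},
    {"wx":0,"wy":0,"fingers":-1,"x":238,"y":-820,"z":50,"wz":-138},
    {"wx":0,"wy":0,"fingers":-1,"x":238,"y":-879,"z":48,"wz":-142},
    {"wx":0,"wy":0,"fingers":-1,"x":238,"y":-879,"z":48,"wz":-142},
    {"wx":0,"wy":0,"fingers":-1,"x":238,"y":-879,"z":48,"wz":-142},
    {"wx":0,"wy":0,"fingers":-1,"x":238,"y":-879,"z":48,"wz":-142}
  ],
  "grip_force": 80
}}

```text
time: 2.5
tool_pos: [0.4802, -0.2475, 0.3015]
tcp_rot: [2.062, 0.31, -2.061]
wrist_force: [-0.8, 0.1, -0.6]
width: 1.0
```

```bash
python3 - <<'E'
from h import *
st=monitor.read_state();print(st['time'],st['q'].round(2),st['tool_pos'].round(4),st['wrist_force'].round(2))
M=R.from_rotvec(st['tcp_rot']).as_matrix();print(M.round(3))
c=snap('wrist','wrist1.png');np.savez('wrist1.npz',**c,**{'tcp_rot':st['tcp_rot'],'tool_pos':st['tool_pos']})
t=snap('top','top1.png');np.savez('top1.npz',**t)
E
```

```text
2.5 [-0.52 -0.02  1.83  0.    1.33  0.75] [ 0.4802 -0.2475  0.3015] [-0.8   0.11 -0.64]
[[ 0.     0.293 -0.956]
 [ 0.001 -0.956 -0.293]
 [-1.    -0.001 -0.   ]]
```

View pics/wrist1.png

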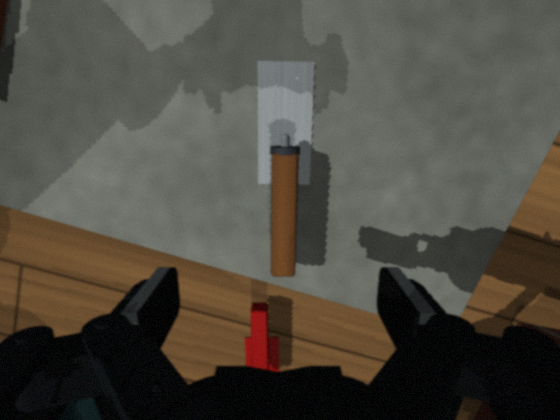

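The wrist view shows the trowel aligned with the jaws: blade (286,120), handle from (285,148) to (284,275). Refining with depth and colour.

```bash
python3 - <<'E'
from h import *
d=dict(np.load('wrist1.npz'));c=d;st=d
f=c['frame'];hsv=cv2.cvtColor(f,cv2.COLOR_RGB2HSV);H,S,V=[hsv[...,k].astype(int) for k in range(3)]
P=pts(c,st)
for z0,n,m in((.152,'handle',(P[...,2]>.143)&(P[...,2]<.158)),(.102,'blade',None)):
    if m is None:
        m=(S<70)&(V>120)&(P[...,2]<.106)
        m[:, :240]=0;m[:,330:]=0;m[:50]=0;m[190:]=0
    else: m=m.copy(); m[:140]=0;m[285:]=0;m[:,:255]=0;m[:,315:]=0
    nn,l,s,_=cv2.connectedComponentsWithStats(m.astype(np.uint8));i=1+s[1:,4].argmax()
    v,u=np.nonzero(l==i);W=plane(c,np.c_[u,v],z0,st)[:,:2]*1000
    r=cv2.minAreaRect(W.astype(np.float32));print(n,s[i],np.round(r[0],1),np.round(r[1],1),round(r[2],2),np.median(P[l==i][:,2]))
print('tcp',st['tool_pos'])
E
```

```text
handle [ 270  147   30  130 3370] [ 471.8 -255.6] [113.   23.3] 16.73 0.1524141730329295
blade [ 257   62   56  123 3858] [ 540.4 -235.4] [109.8  50.6] 16.12 0.10264633184501407
tcp [ 0.48022918 -0.24751981  0.30146411]
```

>>> {"method": "play_rows", "body": {
  "deltas": [
    {"wx":0,"wy":0,"wz":0,"x":0,"y":-5,"z":-40,"fingers":-1},
    {"wx":0,"wy":0,"wz":0,"x":0,"y":-5,"z":-80,"fingers":-1},
    {"wx":0,"wy":0,"wz":0,"x":0,"y":-5,"z":-115,"fingers":-1},
    {"wx":0,"wy":0,"wz":0,"x":0,"y":-5,"z":-140,"fingers":-1},
    {"wx":0,"wy":0,"wz":0,"x":0,"y":-5,"z":-155,"fingers":-1},
    {"wx":0,"wy":0,"wz":0,"x":0,"y":-5,"z":-158,"fingers":-1},
    {"wx":0,"wy":0,"wz":0,"x":0,"y":-5,"z":-158,"fingers":0},
    {"wx":0,"wy":0,"wz":0,"x":0,"y":-5,"z":-158,"fingers":0.2},
    {"wx":0,"wy":0,"wz":0,"x":0,"y":-5,"z":-158,"fingers":0.3},
    {"wx":0,"wy":0,"wz":0,"x":0,"y":-5,"z":-158,"fingers":0.4},
    {"wx":0,"wy":0,"wz":0,"x":0,"y":-5,"z":-158,"fingers":1},
    {"wx":0,"wy":0,"wz":0,"x":0,"y":-5,"z":-158,"fingers":1},
    {"wx":0,"wy":0,"wz":0,"x":0,"y":-5,"z":-158,"fingers":1},
    {"wx":0,"wy":0,"wz":0,"x":0,"y":-5,"z":-158,"fingers":1}
  ],
  "grip_force": 80
}}

```text
time: 4.35
tool_pos: [0.4803, -0.2541, 0.1439]
tcp_rot: [2.062, 0.307, -2.061]
wrist_force: [-1.7, 0.9, 4.8]
width: 0.243
```

```bash
python3 - <<'E'
from h import *
st=monitor.read_state();print(st['time'],st['tool_pos'].round(4),st['wrist_force'].round(2),st['torque'].round(2),st['width'])
c=snap('wrist','wrist2.png');c=snap('side','side2.png')
E
```

```text
4.35 [ 0.4803 -0.2541  0.1439] [-1.66  0.91  4.77] [ 0.12  0.23 -0.04] 0.24264084981507505
```

View pics/wrist2.png

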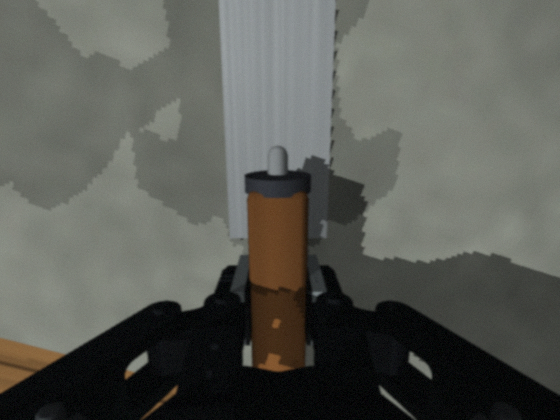

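>>> {"method": "play_rows", "body": {
  "deltas": [
    {"wx":0,"wy":0,"wz":0,"x":0,"y":0,"z":15,"fingers":1},
    {"wx":0,"wy":0,"wz":0,"x":0,"y":0,"z":40,"fingers":1},
    {"wx":0,"wy":0,"wz":8,"x":5,"y":10,"z":60,"fingers":1},
    {"wx":0,"wy":0,"wz":16,"x":10,"y":25,"z":60,"fingers":1},
    {"wx":0,"wy":0,"wz":25,"x":15,"y":45,"z":60,"fingers":1},
    {"wx":0,"wy":0,"wz":34,"x":20,"y":65,"z":60,"fingers":1},
    {"wx":0,"wy":0,"wz":43,"x":25,"y":85,"z":60,"fingers":1},
    {"wx":0,"wy":0,"wz":52,"x":32,"y":105,"z":60,"fingers":1},
    {"wx":0,"wy":0,"wz":61,"x":38,"y":120,"z":60,"fingers":1},
    {"wx":0,"wy":0,"wz":69,"x":42,"y":127,"z":60,"fingers":1},
    {"wx":0,"wy":0,"wz":69,"x":42,"y":127,"z":60,"fingers":1},
    {"wx":0,"wy":0,"wz":69,"x":42,"y":127,"z":60,"fingers":1},
    {"wx":0,"wy":0,"wz":69,"x":42,"y":127,"z":60,"fingers":1}
  ]
}}

```text
time: 6.08
tool_pos: [0.5219, -0.1273, 0.2033]
tcp_rot: [1.262, 1.174, -1.262]
wrist_force: [0.2, -1.1, -1.6]
width: 0.243
```

```bash
python3 - <<'E'
from h import *
st=monitor.read_state();print(st['time'],st['q'].round(2),st['tool_pos'].round(4),st['wrist_force'].round(2),st['torque'].round(2),st['width'])
M=R.from_rotvec(st['tcp_rot']).as_matrix();print(M.round(3))
for n in('wrist','side','top'):
    c=snap(n,n+'3.png');np.savez(n+'3.npz',**c,tcp_rot=st['tcp_rot'],tool_pos=st['tool_pos'])
E
```

```text
6.075 [-0.29  0.04  1.95 -0.    1.15 -0.21] [ 0.5219 -0.1273  0.2033] [ 0.2  -1.05 -1.55] [0.01 0.04 0.01] 0.2430610391296698
[[-0.     0.997 -0.072]
 [-0.    -0.072 -0.997]
 [-1.    -0.     0.   ]]
```

View pics/wrist3.png

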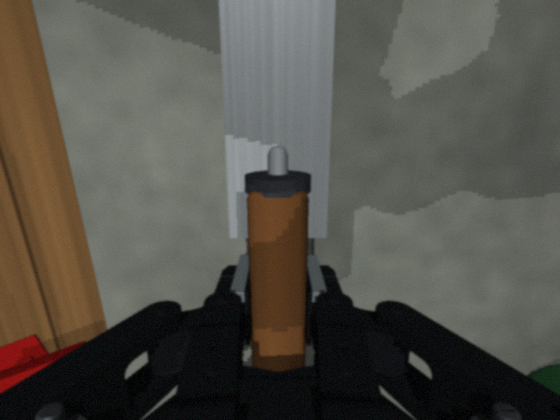

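View pics/side3.png

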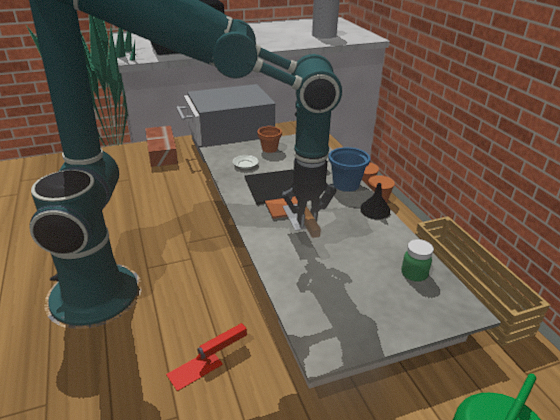

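View pics/top3.png

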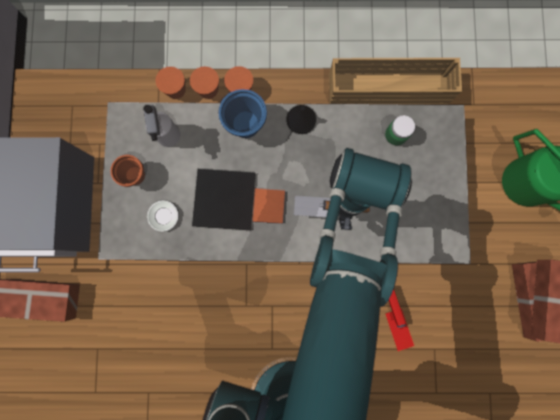

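```bash
python3 - <<'E'
from h import *
d=dict(np.load('top3.npz'));P=pts(d)
m=(P[...,2]>.14)&(P[...,2]<.175);m[:,:285]=0;m[:,328:]=0;m[:190]=0;m[225:]=0
Q=P[m];print(len(Q),np.median(Q[:,2]),Q.min(0).round(4),Q.max(0).round(4))
v,u=np.nonzero(m);W=plane(d,np.c_[u,v],.161)
r=cv2.minAreaRect((W[:,:2]*1000).astype(np.float32));print(r,cv2.boxPoints(r).round(1).tolist())
A=np.c_[Q[:,:2],np.ones(len(Q))];print('slope dz/dx,dz/dy',np.linalg.lstsq(A,Q[:,2],rcond=None)[0])
d=dict(np.load('wrist3.npz'));P=pts(d,d)
m=(P[...,2]>.145)&(P[...,2]<.175);m[:,:215]=0;m[:,335:]=0;m[130:]=0
Q=P[m];A=np.c_[Q[:,:2],np.ones(len(Q))];print(len(Q),'wrist slope',np.linalg.lstsq(A,Q[:,2],rcond=None)[0],np.median(Q[:,2]),Q.min(0),Q.max(0))
v,u=np.nonzero(m)
for row in(10,60,110):
    uu=u[v==row];W=plane(d,[[uu.min(),row],[uu.max()+1,row]],.161,d);print(row,W.round(4).tolist())
E
```

```text
577 0.161547010635958 [ 0.5014 -0.0917  0.1552] [ 0.5567 -0.0059  0.1698]
((528.9053955078125, -49.42761993408203), (84.88569641113281, 50.085289001464844), 86.08821105957031) [[501.0, -90.0999984741211], [551.0, -93.5], [556.7999877929688, -8.800000190734863], [506.79998779296875, -5.400000095367432]]
slope dz/dx,dz/dy [-0.00253453  0.00272733  0.16292795]
14420 wrist slope [-1.87703488e-05 -5.76653235e-04  1.61972495e-01] 0.1619789742306589 [ 0.49966781 -0.06544539  0.15924586] [ 0.55309767 -0.00821004  0.16466958]
10 [[0.5032, -0.012, 0.161], [0.5534, -0.0156, 0.161]]
60 [[0.5017, -0.0319, 0.161], [0.552, -0.0355, 0.161]]
110 [[0.5001, -0.0533, 0.161], [0.5505, -0.0569, 0.161]]
```

>>> {"method": "play_rows", "body": {
  "deltas": [
    {"wx":0,"wy":0,"wz":0,"x":0,"y":0,"z":-25,"fingers":1},
    {"wx":0,"wy":0,"wz":0,"x":0,"y":0,"z":-45,"fingers":1},
    {"wx":0,"wy":0,"wz":0,"x":0,"y":0,"z":-54,"fingers":1},
    {"wx":0,"wy":0,"wz":0,"x":0,"y":0,"z":-57,"fingers":1},
    {"wx":0,"wy":0,"wz":0,"x":0,"y":0,"z":-57,"fingers":1},
    {"wx":0,"wy":0,"wz":0,"x":0,"y":0,"z":-57,"fingers":1}
  ]
}}

```text
time: 6.98
tool_pos: [0.5228, -0.1271, 0.1473]
tcp_rot: [1.261, 1.174, -1.26]
wrist_force: [0.1, -1.1, -1.2]
width: 0.244
```

>>> {"method": "play_rows", "body": {
  "deltas": [
    {"wx":0,"wy":0,"wz":0,"x":0,"y":0,"z":-0.5,"fingers":1},
    {"wx":0,"wy":0,"wz":0,"x":0,"y":0,"z":-1,"fingers":1},
    {"wx":0,"wy":0,"wz":0,"x":0,"y":0,"z":-1,"fingers":1}
  ]
}}

```text
time: 7.35
tool_pos: [0.5221, -0.1269, 0.1453]
tcp_rot: [1.261, 1.175, -1.261]
wrist_force: [0.8, 0.3, -1.3]
width: 0.243
```

>>> {"method": "play_rows", "body": {
  "deltas": [
    {"wx":0,"wy":0,"wz":0,"x":0,"y":0,"z":-0.5,"fingers":1},
    {"wx":0,"wy":0,"wz":0,"x":0,"y":0,"z":-0.5,"fingers":1},
    {"wx":0,"wy":0,"wz":0,"x":0,"y":0,"z":-0.5,"fingers":1}
  ]
}}

```text
time: 7.72
tool_pos: [0.5221, -0.1269, 0.1447]
tcp_rot: [1.261, 1.175, -1.261]
wrist_force: [0.8, 0.5, -1.4]
width: 0.242
```

>>> {"method": "play_rows", "body": {
  "deltas": [
    {"wx":0,"wy":0,"wz":0,"x":0,"y":0,"z":-0.3,"fingers":1},
    {"wx":0,"wy":0,"wz":0,"x":0,"y":0,"z":-0.5,"fingers":1},
    {"wx":0,"wy":0,"wz":0,"x":0,"y":0,"z":-0.5,"fingers":1}
  ]
}}

```text
time: 8.1
tool_pos: [0.5221, -0.1269, 0.1443]
tcp_rot: [1.261, 1.175, -1.261]
wrist_force: [0.7, -0.0, -2.2]
width: 0.243
```

>>> {"method": "play_rows", "body": {
  "deltas": [
    {"wx":0,"wy":0,"wz":0,"x":0,"y":0,"z":-0.3,"fingers":1},
    {"wx":0,"wy":0,"wz":0,"x":0,"y":0,"z":-0.5,"fingers":1},
    {"wx":0,"wy":0,"wz":0,"x":0,"y":0,"z":-0.5,"fingers":1}
  ]
}}

```text
time: 8.48
tool_pos: [0.5221, -0.1269, 0.1439]
tcp_rot: [1.261, 1.175, -1.261]
wrist_force: [0.4, 0.1, -0.5]
width: 0.243
```

>>> {"method": "play_rows", "body": {
  "deltas": [
    {"wx":0,"wy":0,"wz":0,"x":0,"y":0,"z":-0.2,"fingers":1},
    {"wx":0,"wy":0,"wz":0,"x":0,"y":0,"z":-0.4,"fingers":1},
    {"wx":0,"wy":0,"wz":0,"x":0,"y":0,"z":-0.4,"fingers":1}
  ]
}}

```text
time: 8.85
tool_pos: [0.5221, -0.127, 0.1439]
tcp_rot: [1.261, 1.175, -1.261]
wrist_force: [-2.9, 0.1, 4.0]
width: 0.248
```

```bash
python3 - <<'E'
from h import *
for i in range(4):
    st=monitor.read_state();print(st['time'],st['tool_pos'].round(5),st['wrist_force'].round(2),st['torque'].round(2)); eyes.read_camera('wrist')
E
```

```text
8.85 [ 0.5221  -0.12697  0.14386] [-2.87  0.14  3.98] [ 0.02  0.41 -0.01]
8.9 [ 0.52212 -0.12699  0.14389] [-2.8  -0.03  5.43] [0.05 0.52 0.06]
8.95 [ 0.52211 -0.12697  0.14388] [-2.99 -0.55  4.85] [0.07 0.47 0.1 ]
9.0 [ 0.52211 -0.12696  0.14386] [-3.81  0.41  6.79] [0.09 0.47 0.07]
```

```bash
python3 - <<'E'
from h import *
st=monitor.read_state();print(st['time'],st['tool_pos'].round(5),st['wrist_force'].round(2),st['torque'].round(2))
E
```

```text
9.05 [ 0.52213 -0.12696  0.14387] [-2.27 -0.34  6.06] [0.14 0.47 0.06]
```

>>> {"method": "play_rows", "body": {
  "deltas": [
    {"wx":0,"wy":0,"wz":0,"x":0,"y":0,"z":0.1,"fingers":1},
    {"wx":0,"wy":0,"wz":0,"x":0,"y":0,"z":0.2,"fingers":1},
    {"wx":0,"wy":0,"wz":0,"x":0,"y":0,"z":0.2,"fingers":1}
  ]
}}

```text
time: 9.43
tool_pos: [0.5221, -0.127, 0.1439]
tcp_rot: [1.261, 1.175, -1.261]
wrist_force: [-3.0, 0.0, 6.6]
width: 0.245
```

>>> {"method": "play_rows", "body": {
  "deltas": [
    {"wx":0,"wy":0,"wz":0,"x":0,"y":2,"z":0.2,"fingers":1},
    {"wx":0,"wy":0,"wz":0,"x":0.4,"y":6,"z":0.2,"fingers":1},
    {"wx":0,"wy":0,"wz":0,"x":0.8,"y":10,"z":0.2,"fingers":1},
    {"wx":0,"wy":0,"wz":0,"x":1,"y":14,"z":0.2,"fingers":1},
    {"wx":0,"wy":0,"wz":0,"x":1.5,"y":18,"z":0.2,"fingers":1},
    {"wx":0,"wy":0,"wz":0,"x":1.7,"y":21,"z":0.2,"fingers":1},
    {"wx":0,"wy":0,"wz":0,"x":1.8,"y":22,"z":0.2,"fingers":1},
    {"wx":0,"wy":0,"wz":0,"x":1.8,"y":22,"z":0.2,"fingers":1}
  ]
}}

```text
time: 10.42
tool_pos: [0.524, -0.1047, 0.1439]
tcp_rot: [1.261, 1.175, -1.26]
wrist_force: [0.5, -2.2, 3.7]
width: 0.245
```

```bash
python3 - <<'E'
from h import *
st=monitor.read_state();print(st['time'],st['tool_pos'].round(5),st['wrist_force'].round(2),st['torque'].round(2))
c=snap('wrist','wrist4.png');np.savez('wrist4.npz',**c,tcp_rot=st['tcp_rot'],tool_pos=st['tool_pos'])
c=snap('top','top4.png');np.savez('top4.npz',**c)
f=c['frame'][160:240,185:345,::-1];cv2.imwrite('pics/top4c.png',cv2.resize(f,None,fx=5,fy=5,interpolation=cv2.INTER_CUBIC))
c=snap('side','side4.png')
f=c['frame'][160:240,225:345,::-1];cv2.imwrite('pics/side4c.png',cv2.resize(f,None,fx=6,fy=6,interpolation=cv2.INTER_CUBIC))
E
```

```text
10.425 [ 0.52401 -0.10469  0.14388] [ 0.54 -2.21  3.72] [-0.32 -0.06  0.01]
```

View pics/top4c.png

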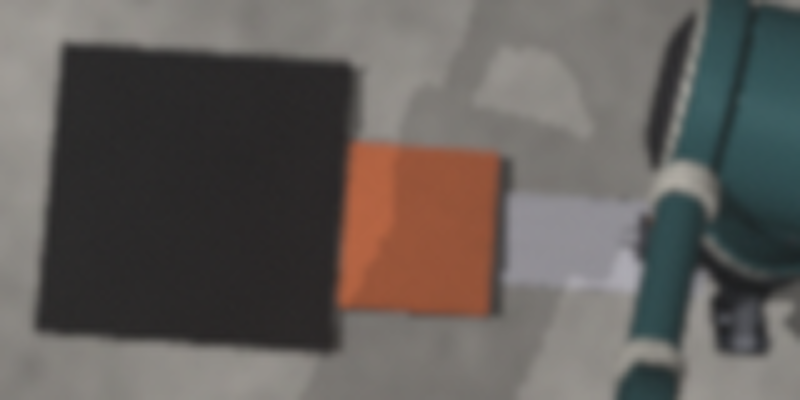

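View pics/side4c.png

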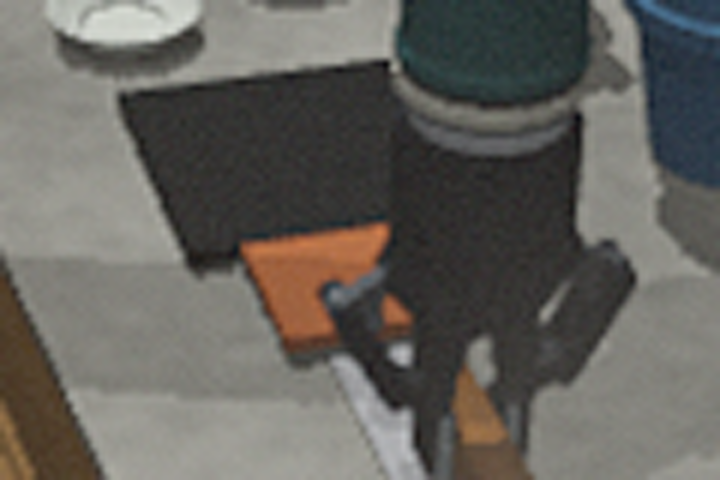

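View pics/wrist4.png

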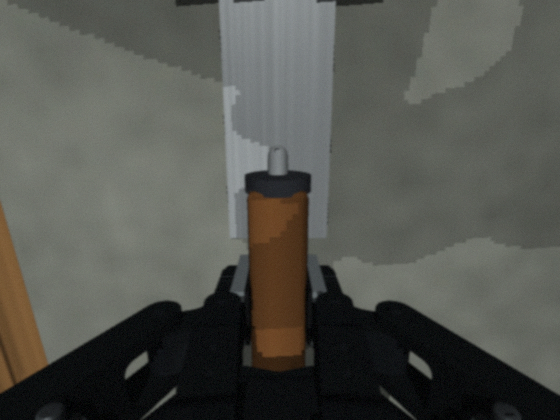

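>>> {"method": "play_rows", "body": {
  "deltas": [
    {"wx":0,"wy":0,"wz":0,"x":0,"y":2,"z":0,"fingers":1},
    {"wx":0,"wy":0,"wz":0,"x":0.3,"y":4,"z":0,"fingers":1},
    {"wx":0,"wy":0,"wz":0,"x":0.5,"y":6,"z":0,"fingers":1},
    {"wx":0,"wy":0,"wz":0,"x":0.6,"y":8,"z":0,"fingers":1},
    {"wx":0,"wy":0,"wz":0,"x":0.8,"y":10,"z":0,"fingers":1}
  ]
}}

```text
time: 11.2
tool_pos: [0.5248, -0.0949, 0.1439]
tcp_rot: [1.261, 1.175, -1.261]
wrist_force: [-0.4, -4.2, 4.4]
width: 0.247
```

>>> {"method": "play_rows", "body": {
  "deltas": [
    {"wx":0,"wy":0,"wz":0,"x":0,"y":1,"z":0,"fingers":1},
    {"wx":0,"wy":0,"wz":0,"x":0.1,"y":2,"z":0,"fingers":1},
    {"wx":0,"wy":0,"wz":0,"x":0.2,"y":3,"z":0,"fingers":1},
    {"wx":0,"wy":0,"wz":0,"x":0.3,"y":4,"z":0,"fingers":1}
  ]
}}

```text
time: 11.7
tool_pos: [0.525, -0.091, 0.1439]
tcp_rot: [1.261, 1.175, -1.261]
wrist_force: [-1.0, -4.3, 5.9]
width: 0.246
```

```bash
python3 - <<'E'
from h import *
st=monitor.read_state();print(st['time'],st['tool_pos'].round(5),st['wrist_force'].round(2),st['torque'].round(2))
c=snap('top','top5.png');np.savez('top5.npz',**c)
f=c['frame'][160:240,185:345,::-1];cv2.imwrite('pics/top5c.png',cv2.resize(f,None,fx=5,fy=5,interpolation=cv2.INTER_CUBIC))
E
```

```text
11.7 [ 0.52502 -0.09095  0.14388] [-0.99 -4.3   5.94] [-0.69 -0.08 -0.02]
```

View pics/top5c.png

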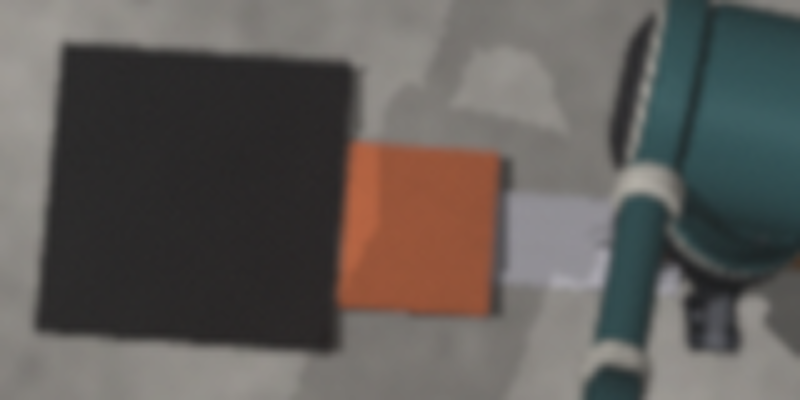

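>>> {"method": "play_rows", "body": {
  "deltas": [
    {"wx":0,"wy":0,"wz":0,"x":0,"y":0.5,"z":0.1,"fingers":1},
    {"wx":0,"wy":0,"wz":0,"x":0.1,"y":1.5,"z":0.1,"fingers":1},
    {"wx":0,"wy":0,"wz":0,"x":0.2,"y":2.5,"z":0.1,"fingers":1},
    {"wx":0,"wy":0,"wz":0,"x":0.3,"y":3.5,"z":0.1,"fingers":1}
  ]
}}

```text
time: 12.25
tool_pos: [0.5253, -0.0874, 0.1439]
tcp_rot: [1.261, 1.175, -1.261]
wrist_force: [-0.1, -4.6, 2.6]
width: 0.245
```

>>> {"method": "play_rows", "body": {
  "deltas": [
    {"wx":0,"wy":0,"wz":0,"x":0,"y":1,"z":0,"fingers":1},
    {"wx":0,"wy":0,"wz":0,"x":0.1,"y":2,"z":0,"fingers":1}
  ]
}}

```text
time: 12.5
tool_pos: [0.5254, -0.0854, 0.1439]
tcp_rot: [1.261, 1.175, -1.261]
wrist_force: [0.1, -5.4, 4.8]
width: 0.25
```

>>> {"method": "play_rows", "body": {
  "deltas": [
    {"wx":0,"wy":0,"wz":0,"x":0,"y":0.5,"z":0,"fingers":1},
    {"wx":0,"wy":0,"wz":0,"x":0.1,"y":1.5,"z":0,"fingers":1}
  ]
}}

```text
time: 12.75
tool_pos: [0.5255, -0.0839, 0.1439]
tcp_rot: [1.261, 1.175, -1.261]
wrist_force: [-1.2, -4.7, 4.6]
width: 0.245
```

>>> {"method": "play_rows", "body": {
  "deltas": [
    {"wx":0,"wy":0,"wz":0,"x":0,"y":0.5,"z":0.1,"fingers":1},
    {"wx":0,"wy":0,"wz":0,"x":0.1,"y":1.5,"z":0.1,"fingers":1}
  ]
}}

```text
time: 13.0
tool_pos: [0.5255, -0.0823, 0.1439]
tcp_rot: [1.261, 1.175, -1.261]
wrist_force: [-0.3, -4.0, 4.2]
width: 0.248
```

>>> {"method": "play_rows", "body": {
  "deltas": [
    {"wx":0,"wy":0,"wz":0,"x":0,"y":0.5,"z":0,"fingers":1},
    {"wx":0,"wy":0,"wz":0,"x":0.1,"y":1.5,"z":0,"fingers":1}
  ]
}}

```text
time: 13.25
tool_pos: [0.5256, -0.0811, 0.1439]
tcp_rot: [1.26, 1.175, -1.261]
wrist_force: [0.0, -4.8, 3.7]
width: 0.24
```

```bash
cat > t.py <<'E'
from h import *
import sys
st=monitor.read_state();print(st['time'],st['tool_pos'].round(5),st['wrist_force'].round(2),st['torque'].round(2))
c=snap('top');f=c['frame']
H,S,V=[cv2.cvtColor(f,cv2.COLOR_RGB2HSV)[...,k].astype(int) for k in range(3)]
m=((H<15)|(H>170))&(S>120)&(V>60);m[:150]=0;m[262:]=0;m[:,:235]=0;m[:,295:]=0
n,l,s,_=cv2.connectedComponentsWithStats(m.astype(np.uint8));i=1+s[1:,4].argmax()
v,u=np.nonzero(l==i);W=plane(c,np.c_[u,v],.112)[:,:2]*1000
print('tile',s[i],W.mean(0).round(2),cv2.minAreaRect(W.astype(np.float32)))
f=f[160:240,185:345,::-1];cv2.imwrite('pics/%s.png'%sys.argv[1],cv2.resize(f,None,fx=5,fy=5,interpolation=cv2.INTER_CUBIC))
E
python3 t.py a6
python3 - <<'E'
from h import *
for n in('top0','top5'):
    c=dict(np.load('%s.npz'%n));f=c['frame']
    H,S,V=[cv2.cvtColor(f,cv2.COLOR_RGB2HSV)[...,k].astype(int) for k in range(3)]
    m=((H<15)|(H>170))&(S>120)&(V>60);m[:150]=0;m[262:]=0;m[:,:235]=0;m[:,295:]=0
    k,l,s,_=cv2.connectedComponentsWithStats(m.astype(np.uint8));i=1+s[1:,4].argmax()
    v,u=np.nonzero(l==i);W=plane(c,np.c_[u,v],.112)[:,:2]*1000;print(n,s[i],W.mean(0).round(2))
E
```

```text
13.25 [ 0.52558 -0.08106  0.14391] [ 0.02 -4.84  3.69] [-0.76 -0.07 -0.05]
tile [252 189  32  34 969] [535.73  64.3 ] ((535.5806884765625, 64.13221740722656), (80.99180603027344, 88.32027435302734), 86.34678649902344)
top0 [252 189  33  34 970] [535.73  62.38]
top5 [253 189  32  34 962] [535.8   62.57]
```

>>> {"method": "play_rows", "body": {
  "deltas": [
    {"wx":0,"wy":0,"wz":0,"x":0,"y":0.2,"z":0,"fingers":1},
    {"wx":0,"wy":0,"wz":0,"x":0,"y":0.4,"z":0,"fingers":1}
  ]
}}

```text
time: 13.55
tool_pos: [0.5256, -0.0806, 0.1439]
tcp_rot: [1.26, 1.175, -1.261]
wrist_force: [0.5, -5.5, 3.2]
width: 0.247
```

>>> {"method": "play_rows", "body": {
  "deltas": [
    {"wx":0,"wy":0,"wz":0,"x":0,"y":0.2,"z":0,"fingers":1},
    {"wx":0,"wy":0,"wz":0,"x":0,"y":0.4,"z":0,"fingers":1}
  ]
}}

```text
time: 13.8
tool_pos: [0.5256, -0.0802, 0.1439]
tcp_rot: [1.26, 1.175, -1.261]
wrist_force: [-0.1, -5.0, 4.0]
width: 0.245
```

>>> {"method": "play_rows", "body": {
  "deltas": [
    {"wx":0,"wy":0,"wz":0,"x":0,"y":0.2,"z":0,"fingers":1},
    {"wx":0,"wy":0,"wz":0,"x":0,"y":0.4,"z":0,"fingers":1}
  ]
}}

```text
time: 14.05
tool_pos: [0.5256, -0.0798, 0.1439]
tcp_rot: [1.26, 1.175, -1.261]
wrist_force: [0.6, -5.7, 4.0]
width: 0.241
```

```bash
python3 t.py a7
```

```text
14.05 [ 0.5256  -0.07984  0.14389] [ 0.58 -5.66  3.98] [-0.7  -0.16 -0.12]
tile [251 188  33  35 977] [535.86  65.45] ((536.5051879882812, 64.83953857421875), (81.98179626464844, 90.21726989746094), 86.49345397949219)
```

>>> {"method": "play_rows", "body": {
  "deltas": [
    {"wx":0,"wy":0,"wz":0,"x":0,"y":0.2,"z":0,"fingers":1},
    {"wx":0,"wy":0,"wz":0,"x":0,"y":0.4,"z":0,"fingers":1}
  ]
}}

```text
time: 14.35
tool_pos: [0.5256, -0.0794, 0.1439]
tcp_rot: [1.261, 1.175, -1.261]
wrist_force: [-0.1, -4.9, 3.4]
width: 0.242
```

>>> {"method": "play_rows", "body": {
  "deltas": [
    {"wx":0,"wy":0,"wz":0,"x":0,"y":0.2,"z":0,"fingers":1},
    {"wx":0,"wy":0,"wz":0,"x":0,"y":0.4,"z":0,"fingers":1}
  ]
}}

```text
time: 14.6
tool_pos: [0.5256, -0.0792, 0.1439]
tcp_rot: [1.26, 1.175, -1.261]
wrist_force: [0.8, -6.4, 3.1]
width: 0.245
```

>>> {"method": "play_rows", "body": {
  "deltas": [
    {"wx":0,"wy":0,"wz":0,"x":0,"y":0.2,"z":0,"fingers":1},
    {"wx":0,"wy":0,"wz":0,"x":0,"y":0.4,"z":0,"fingers":1}
  ]
}}

```text
time: 14.85
tool_pos: [0.5256, -0.0791, 0.1439]
tcp_rot: [1.259, 1.175, -1.261]
wrist_force: [-0.1, -7.8, 2.5]
width: 0.244
```

```bash
python3 t.py a8
```

```text
14.85 [ 0.52559 -0.07911  0.1439 ] [-0.12 -7.77  2.46] [-1.1  -0.14 -0.09]
tile [251 188  32  35 977] [535.64  66.21] ((536.8719482421875, 66.13308715820312), (81.34899139404297, 90.1984634399414), 86.95237731933594)
```

>>> {"method": "play_rows", "body": {
  "deltas": [
    {"wx":0,"wy":0,"wz":0,"x":0,"y":0.2,"z":0,"fingers":1},
    {"wx":0,"wy":0,"wz":0,"x":0,"y":0.4,"z":0,"fingers":1}
  ]
}}

```text
time: 15.15
tool_pos: [0.5256, -0.079, 0.1439]
tcp_rot: [1.259, 1.174, -1.261]
wrist_force: [0.6, -8.0, 3.7]
width: 0.245
```

>>> {"method": "play_rows", "body": {
  "deltas": [
    {"wx":0,"wy":0,"wz":0,"x":0,"y":0.2,"z":0,"fingers":1},
    {"wx":0,"wy":0,"wz":0,"x":0,"y":0.4,"z":0,"fingers":1}
  ]
}}

```text
time: 15.4
tool_pos: [0.5255, -0.079, 0.1439]
tcp_rot: [1.259, 1.174, -1.262]
wrist_force: [-0.8, -10.2, 3.6]
width: 0.247
```

```bash
python3 t.py a9
```

```text
15.4 [ 0.52554 -0.07897  0.14393] [ -0.76 -10.18   3.64] [-1.38  0.03 -0.12]
tile [251 188  32  35 977] [535.6   66.32] ((536.8804931640625, 66.28594970703125), (81.37161254882812, 90.19843292236328), 86.95320129394531)
```

>>> {"method": "play_rows", "body": {
  "deltas": [
    {"wx":0,"wy":0,"wz":0,"x":0,"y":0.2,"z":0,"fingers":1},
    {"wx":0,"wy":0,"wz":0,"x":0,"y":0.2,"z":0,"fingers":1},
    {"wx":0,"wy":0,"wz":0,"x":0,"y":0.2,"z":0,"fingers":1}
  ]
}}

```text
time: 15.82
tool_pos: [0.5255, -0.0789, 0.144]
tcp_rot: [1.258, 1.174, -1.262]
wrist_force: [-0.4, -10.3, 4.1]
width: 0.242
```

```bash
python3 - <<'E'
from h import *
st=monitor.read_state();print(st['time'],st['tool_pos'].round(5),st['wrist_force'].round(2),st['torque'].round(2))
st0=st
c=snap('wrist','wrist10.png');np.savez('wrist10.npz',**c,tcp_rot=st['tcp_rot'],tool_pos=st['tool_pos'])
P=pts(c,st);m=(P[...,2]>.098)&(P[...,2]<.11);m[:,:235]=0;m[:,320:]=0;m[130:]=0;m[:25]=0
Q=P[m];A=np.c_[Q[:,:2],np.ones(len(Q))];print(np.linalg.lstsq(A,Q[:,2],rcond=None)[0],np.median(Q[:,2]),len(Q))
E
```

```text
15.825 [ 0.52554 -0.07893  0.14399] [ -0.4  -10.32   4.13] [-1.45 -0.04 -0.05]
[0.00216512 0.01993154 0.1016081 ] 0.10272633430553067 8034
```

View pics/wrist10.png

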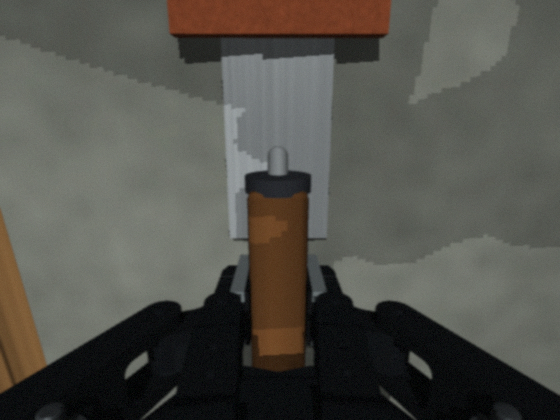

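View pics/a9.png

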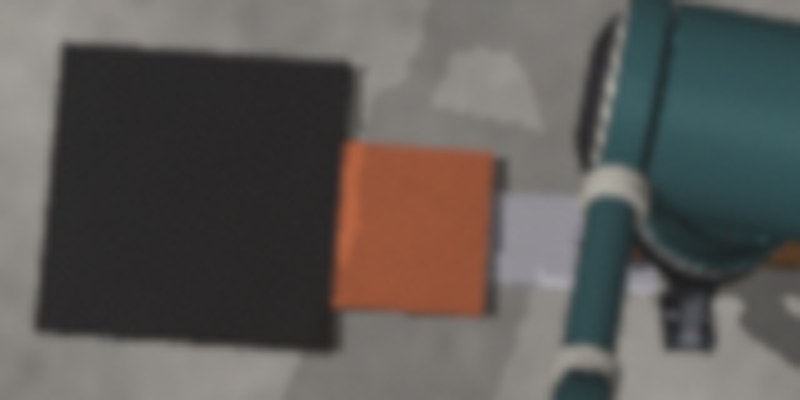

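The trowel is butted: the wrist reads about -10 N, the tile has stopped at the mat's edge, and the blade is under the lip. Now the lever arc starts.

>>> {"method": "play_rows", "body": {
  "deltas": [
    {"wx":0,"wy":0,"wz":0,"x":0,"y":-0.7,"z":1,"fingers":1},
    {"wx":0,"wy":0,"wz":0,"x":0,"y":-1.5,"z":3,"fingers":1},
    {"wx":0,"wy":0,"wz":0,"x":0,"y":-2,"z":6,"fingers":1},
    {"wx":0,"wy":0,"wz":0,"x":0,"y":-2.5,"z":9,"fingers":1},
    {"wx":0,"wy":0,"wz":0,"x":0,"y":-2.5,"z":9,"fingers":1}
  ]
}}

```text
time: 16.5
tool_pos: [0.5252, -0.0795, 0.1528]
tcp_rot: [1.26, 1.177, -1.261]
wrist_force: [-1.3, -0.8, -2.2]
width: 0.244
```

```bash
cat > s.py <<'E'
from h import *
import sys
st=monitor.read_state();print(st['time'],st['tool_pos'].round(5),st['wrist_force'].round(2),st['torque'].round(2),st['tcp_rot'].round(3))
c=snap('side');f=c['frame'][130:250,215:375,::-1];a=cv2.resize(f,None,fx=4,fy=4,interpolation=cv2.INTER_CUBIC)
cv2.imwrite('pics/%s.png'%sys.argv[1],a)
c=snap('wrist');cv2.imwrite('pics/%sw.png'%sys.argv[1],c['frame'][:,:,::-1])
E
python3 s.py b1
```

```text
16.5 [ 0.52521 -0.07948  0.15278] [-1.28 -0.85 -2.17] [-0.41  0.13  0.07] [ 1.26   1.177 -1.261]
```

View pics/b1.png

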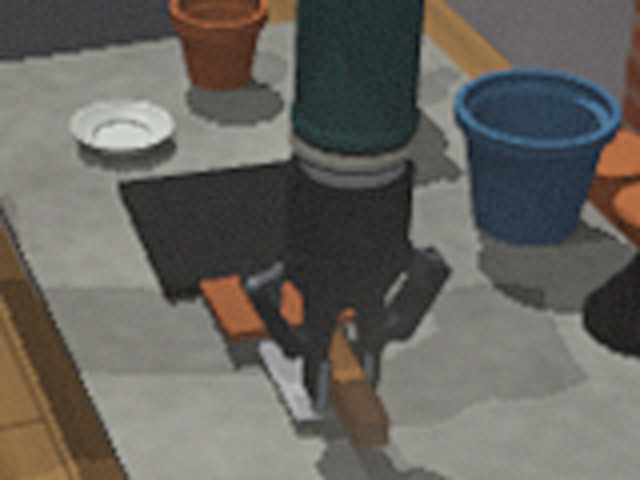

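View pics/b1w.png

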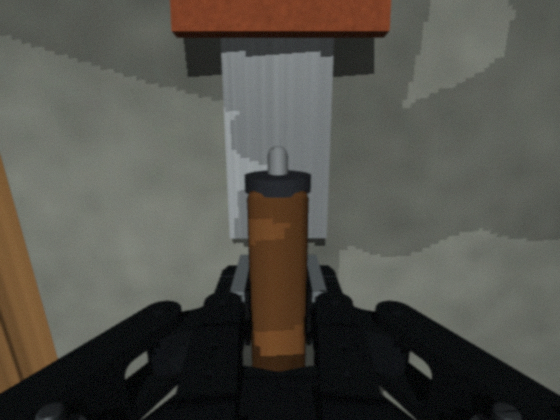

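>>> {"method": "play_rows", "body": {
  "deltas": [
    {"wx":0,"wy":0,"wz":0,"x":0,"y":0,"z":5,"fingers":1},
    {"wx":0,"wy":0,"wz":0,"x":0,"y":0.5,"z":10,"fingers":1},
    {"wx":0,"wy":0,"wz":0,"x":0.1,"y":2,"z":15,"fingers":1},
    {"wx":0,"wy":0,"wz":0,"x":0.3,"y":4,"z":20,"fingers":1},
    {"wx":0,"wy":0,"wz":0,"x":0.3,"y":4,"z":20,"fingers":1}
  ]
}}

```text
time: 17.23
tool_pos: [0.5264, -0.0759, 0.1737]
tcp_rot: [1.261, 1.174, -1.26]
wrist_force: [0.0, -0.8, -1.7]
width: 0.243
```

```bash
python3 s.py b2
```

```text
17.225 [ 0.5264  -0.07594  0.17373] [ 0.02 -0.78 -1.72] [-0.23 -0.01  0.03] [ 1.261  1.174 -1.26 ]
```

View pics/b2.png

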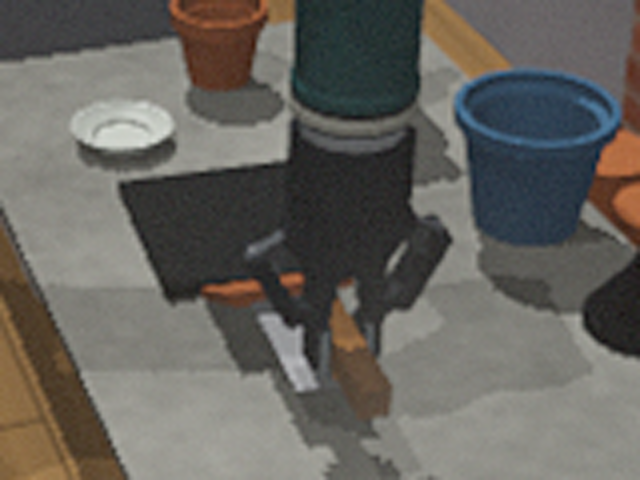

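View pics/b2w.png

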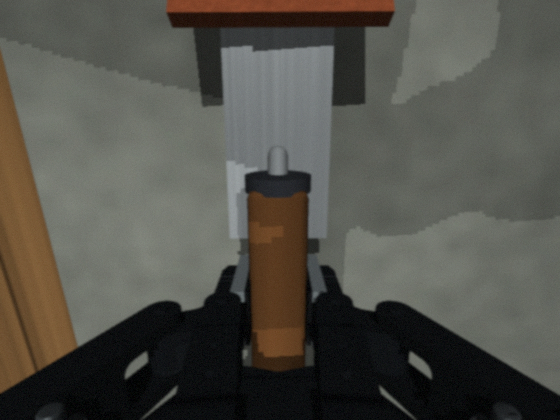

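>>> {"method": "play_rows", "body": {
  "deltas": [
    {"wx":0,"wy":0,"wz":0,"x":0.1,"y":2,"z":5,"fingers":1},
    {"wx":0,"wy":0,"wz":0,"x":0.3,"y":5,"z":9.5,"fingers":1},
    {"wx":0,"wy":0,"wz":0,"x":0.5,"y":8.5,"z":14,"fingers":1},
    {"wx":0,"wy":0,"wz":0,"x":0.8,"y":12,"z":18,"fingers":1},
    {"wx":0,"wy":0,"wz":0,"x":1.1,"y":16.5,"z":21.5,"fingers":1},
    {"wx":0,"wy":0,"wz":0,"x":1.4,"y":20.5,"z":24.5,"fingers":1},
    {"wx":0,"wy":0,"wz":0,"x":1.4,"y":20.5,"z":24.5,"fingers":1}
  ]
}}

```text
time: 18.2
tool_pos: [0.5277, -0.0552, 0.1979]
tcp_rot: [1.261, 1.175, -1.26]
wrist_force: [-0.0, -1.2, -0.9]
width: 0.24
```

```bash
python3 s.py b3
```

```text
18.2 [ 0.52768 -0.05518  0.19792] [-0.04 -1.18 -0.91] [-0.15 -0.06 -0.12] [ 1.261  1.175 -1.26 ]
```

View pics/b3.png

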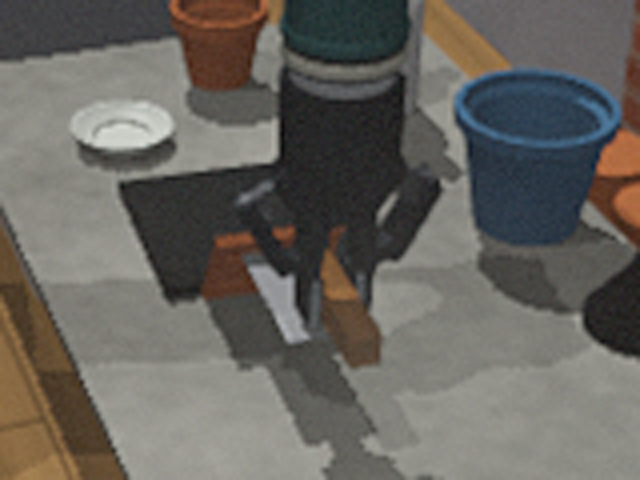

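View pics/b3w.png

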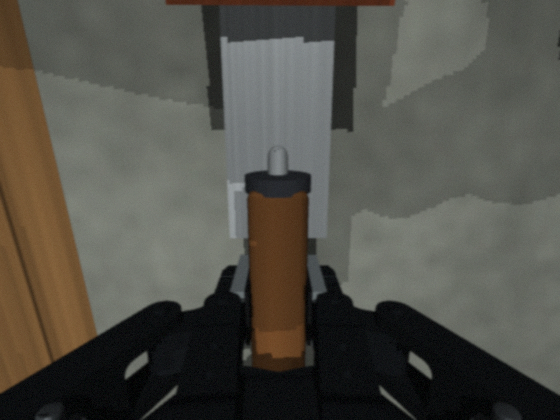

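>>> {"method": "play_rows", "body": {
  "deltas": [
    {"wx":0,"wy":0,"wz":0,"x":0.3,"y":5,"z":3,"fingers":1},
    {"wx":0,"wy":0,"wz":0,"x":0.7,"y":10,"z":5,"fingers":1},
    {"wx":0,"wy":0,"wz":0,"x":1,"y":15,"z":6.5,"fingers":1},
    {"wx":0,"wy":0,"wz":0,"x":1.4,"y":20,"z":8,"fingers":1},
    {"wx":0,"wy":0,"wz":0,"x":1.7,"y":25,"z":9,"fingers":1},
    {"wx":0,"wy":0,"wz":0,"x":2,"y":29,"z":9.5,"fingers":1},
    {"wx":0,"wy":0,"wz":0,"x":2.2,"y":32,"z":10,"fingers":1},
    {"wx":0,"wy":0,"wz":0,"x":2.2,"y":32,"z":10,"fingers":1}
  ]
}}

```text
time: 19.3
tool_pos: [0.5293, -0.0233, 0.2072]
tcp_rot: [1.26, 1.176, -1.261]
wrist_force: [0.4, 0.3, -1.0]
width: 0.246
```

```bash
python3 s.py b4
```

```text
19.3 [ 0.52933 -0.02326  0.20722] [ 0.35  0.29 -1.  ] [-0.09  0.04  0.  ] [ 1.26   1.176 -1.261]
```

View pics/b4.png

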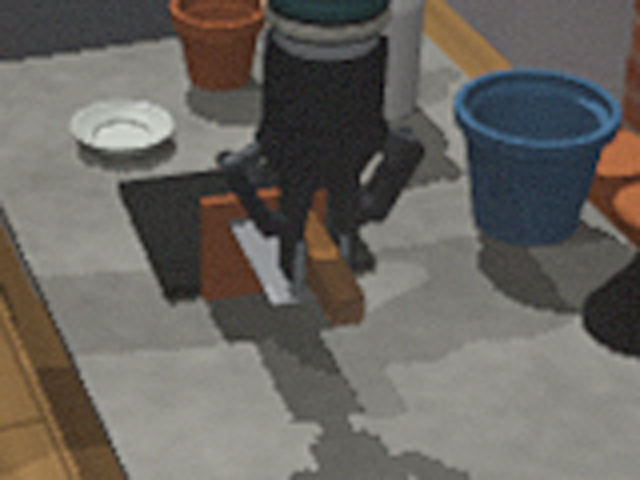

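The tile stands about vertical. Pushing it over gently.

>>> {"method": "play_rows", "body": {
  "deltas": [
    {"wx":0,"wy":0,"wz":0,"x":0.1,"y":2,"z":0.5,"fingers":1},
    {"wx":0,"wy":0,"wz":0,"x":0.2,"y":4,"z":1,"fingers":1},
    {"wx":0,"wy":0,"wz":0,"x":0.4,"y":6,"z":1.5,"fingers":1},
    {"wx":0,"wy":0,"wz":0,"x":0.5,"y":8,"z":2,"fingers":1},
    {"wx":0,"wy":0,"wz":0,"x":0.6,"y":10,"z":2,"fingers":1},
    {"wx":0,"wy":0,"wz":0,"x":0.8,"y":12,"z":2,"fingers":1}
  ]
}}

```text
time: 20.15
tool_pos: [0.5304, -0.0113, 0.2095]
tcp_rot: [1.261, 1.175, -1.261]
wrist_force: [-0.5, 0.4, -1.3]
width: 0.247
```

```bash
python3 s.py b5
```

```text
20.15 [ 0.5304  -0.01134  0.20952] [-0.5   0.37 -1.27] [-0.12 -0.01 -0.04] [ 1.261  1.175 -1.261]
```

View pics/b5.png

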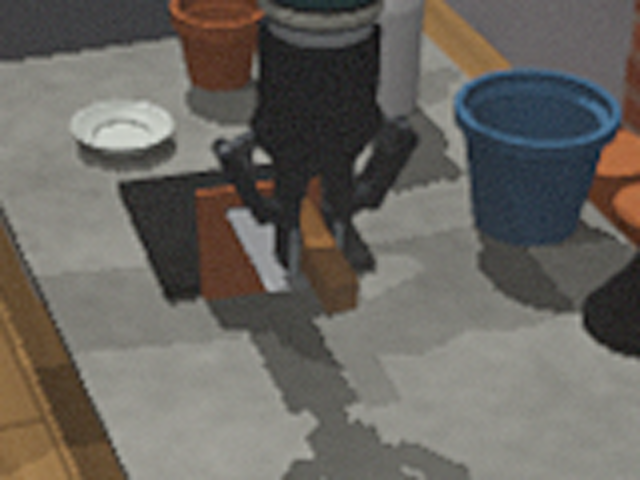

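View pics/b5w.png

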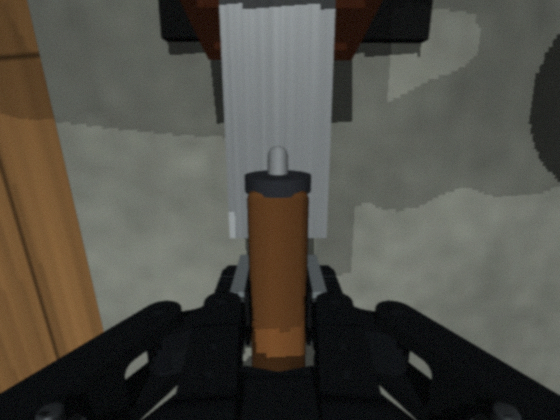

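>>> {"method": "play_rows", "body": {
  "deltas": [
    {"wx":0,"wy":0,"wz":0,"x":0.1,"y":2,"z":0,"fingers":1},
    {"wx":0,"wy":0,"wz":0,"x":0.2,"y":4,"z":0,"fingers":1},
    {"wx":0,"wy":0,"wz":0,"x":0.4,"y":6,"z":0,"fingers":1},
    {"wx":0,"wy":0,"wz":0,"x":0.5,"y":8,"z":0,"fingers":1},
    {"wx":0,"wy":0,"wz":0,"x":0.6,"y":10,"z":-0.5,"fingers":1},
    {"wx":0,"wy":0,"wz":0,"x":0.8,"y":12,"z":-1,"fingers":1}
  ]
}}

```text
time: 21.0
tool_pos: [0.5312, 0.0006, 0.2084]
tcp_rot: [1.261, 1.175, -1.261]
wrist_force: [0.5, 0.1, -1.9]
width: 0.245
```

```bash
python3 s.py b6
```

```text
21.0 [0.53116 0.00064 0.20843] [ 0.48  0.08 -1.9 ] [-0.04 -0.02  0.01] [ 1.261  1.175 -1.261]
```

View pics/b6.png

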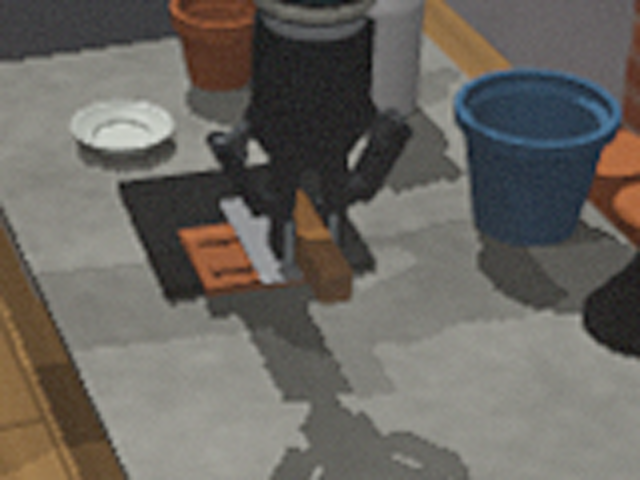

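View pics/b6w.png

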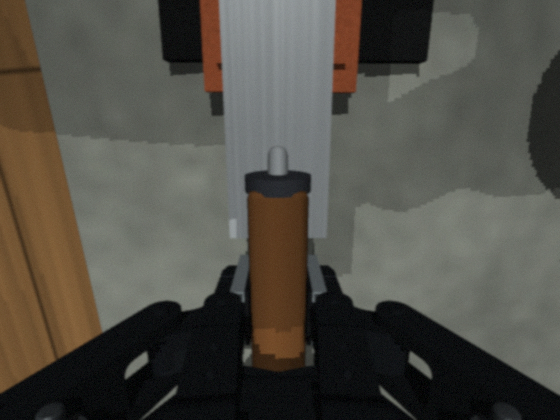

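The tile has flipped, ribs up, on the mat (side crop 235,255). Retreating with the trowel.

>>> {"method": "play_rows", "body": {
  "deltas": [
    {"wx":0,"wy":0,"wz":0,"x":0,"y":-10,"z":5,"fingers":1},
    {"wx":0,"wy":0,"wz":0,"x":-1,"y":-35,"z":5,"fingers":1},
    {"wx":0,"wy":0,"wz":0,"x":-3,"y":-70,"z":5,"fingers":1},
    {"wx":0,"wy":0,"wz":0,"x":-5,"y":-105,"z":5,"fingers":1},
    {"wx":0,"wy":0,"wz":0,"x":-7,"y":-140,"z":0,"fingers":1},
    {"wx":0,"wy":0,"wz":0,"x":-9,"y":-165,"z":-15,"fingers":1},
    {"wx":0,"wy":0,"wz":0,"x":-10,"y":-180,"z":-35,"fingers":1},
    {"wx":0,"wy":0,"wz":0,"x":-10,"y":-185,"z":-50,"fingers":1},
    {"wx":0,"wy":0,"wz":0,"x":-10,"y":-185,"z":-58,"fingers":1},
    {"wx":0,"wy":0,"wz":0,"x":-10,"y":-185,"z":-60,"fingers":1},
    {"wx":0,"wy":0,"wz":0,"x":-10,"y":-185,"z":-60,"fingers":1},
    {"wx":0,"wy":0,"wz":0,"x":-10,"y":-185,"z":-60,"fingers":1}
  ]
}}

```text
time: 22.6
tool_pos: [0.5218, -0.1842, 0.1492]
tcp_rot: [1.26, 1.174, -1.259]
wrist_force: [-0.3, -0.2, -1.0]
width: 0.243
```

```bash
python3 - <<'E'
from h import *
st=monitor.read_state();print(st['time'],st['tool_pos'].round(5),st['wrist_force'].round(2),st['torque'].round(2))
c=snap('wrist','wrist12.png');P=pts(c,st);m=(P[...,2]>.098)&(P[...,2]<.115);m[:,:240]=0;m[:,315:]=0;m[130:]=0
Q=P[m];A=np.c_[Q[:,:2],np.ones(len(Q))];print('blade slope',np.linalg.lstsq(A,Q[:,2],rcond=None)[0],np.median(Q[:,2]),len(Q))
c=snap('top','top12.png');P=pts(c);f=c['frame']
H,S,V=[cv2.cvtColor(f,cv2.COLOR_RGB2HSV)[...,k].astype(int) for k in range(3)]
m=((H<15)|(H>170))&(S>120)&(V>60);m[:150]=0;m[262:]=0;m[:,:190]=0;m[:,285:]=0
n,l,s,_=cv2.connectedComponentsWithStats(m.astype(np.uint8));i=1+s[1:,4].argmax()
v,u=np.nonzero(l==i);W=plane(c,np.c_[u,v],.119)[:,:2]*1000;print('tile',s[i],cv2.minAreaRect(W.astype(np.float32)))
Q=P[l==i];A=np.c_[Q[:,:2],np.ones(len(Q))];print('slope',np.linalg.lstsq(A,Q[:,2],rcond=None)[0],np.median(Q[:,2]))
cv2.imwrite('pics/top12c.png',cv2.resize(f[150:250,180:380,::-1],None,fx=4,fy=4,interpolation=cv2.INTER_CUBIC))
E
```

```text
22.6 [ 0.52181 -0.18422  0.14925] [-0.31 -0.18 -0.98] [-0.03 -0.   -0.05]
blade slope [ 0.00191766 -0.00045053  0.10683623] 0.10788649747267184 9713
tile [ 228  186   33   35 1034] ((541.5648193359375, 127.22689819335938), (81.6791763305664, 93.38919830322266), 85.93465423583984)
slope [-0.22678609 -0.2249954   0.271086  ] 0.11863444510859023
```

View pics/top12c.png

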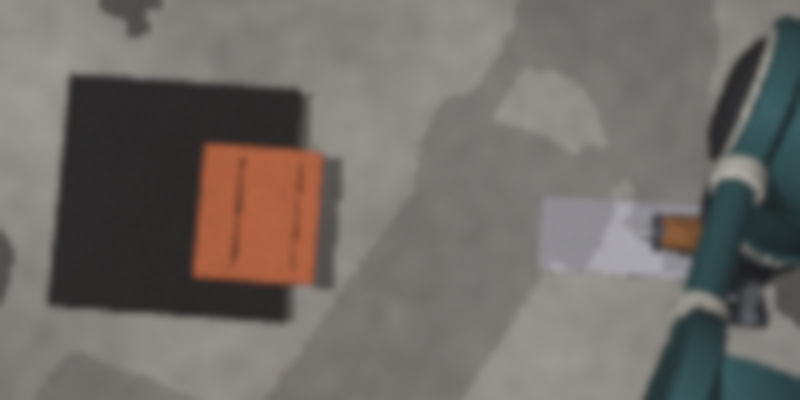

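The tile lies about 22 mm inside the mat's near edge, plate face at 0.1186 (expected 0.118). Lowering the trowel.

>>> {"method": "play_rows", "body": {
  "deltas": [
    {"wx":0,"wy":0,"wz":0,"x":0,"y":0,"z":-2,"fingers":1},
    {"wx":0,"wy":0,"wz":0,"x":0,"y":0,"z":-4,"fingers":1},
    {"wx":0,"wy":0,"wz":0,"x":0,"y":0,"z":-4.7,"fingers":1},
    {"wx":0,"wy":0,"wz":0,"x":0,"y":0,"z":-5,"fingers":1},
    {"wx":0,"wy":0,"wz":0,"x":0,"y":0,"z":-5,"fingers":1}
  ]
}}

```text
time: 23.32
tool_pos: [0.5211, -0.1845, 0.1439]
tcp_rot: [1.261, 1.175, -1.261]
wrist_force: [-3.4, 0.5, 3.9]
width: 0.244
```

>>> {"method": "play_rows", "body": {
  "deltas": [
    {"wx":0,"wy":0,"wz":0,"x":0,"y":0,"z":-0.2,"fingers":1},
    {"wx":0,"wy":0,"wz":0,"x":0,"y":0,"z":-0.3,"fingers":1},
    {"wx":0,"wy":0,"wz":0,"x":0,"y":0,"z":-0.3,"fingers":1}
  ]
}}

```text
time: 23.7
tool_pos: [0.5211, -0.1845, 0.1439]
tcp_rot: [1.261, 1.175, -1.261]
wrist_force: [-4.3, 0.1, 6.1]
width: 0.245
```

>>> {"method": "play_rows", "body": {
  "deltas": [
    {"wx":0,"wy":0,"wz":0,"x":0,"y":0,"z":0.3,"fingers":0.4},
    {"wx":0,"wy":0,"wz":0,"x":0,"y":0,"z":0.3,"fingers":0.3},
    {"wx":0,"wy":0,"wz":0,"x":0,"y":0,"z":0.3,"fingers":0},
    {"wx":0,"wy":0,"wz":0,"x":0,"y":0,"z":0.3,"fingers":-0.5},
    {"wx":0,"wy":0,"wz":0,"x":0,"y":0,"z":0.3,"fingers":-0.5},
    {"wx":0,"wy":0,"wz":0,"x":0,"y":0,"z":0.3,"fingers":-0.5}
  ]
}}

```text
time: 24.45
tool_pos: [0.5212, -0.1845, 0.1434]
tcp_rot: [1.261, 1.175, -1.261]
wrist_force: [0.1, -0.8, -0.1]
width: 0.749
```

```bash
python3 - <<'E'
from h import *
st=monitor.read_state();print(st['time'],st['tool_pos'].round(5),st['wrist_force'].round(2),st['width']);snap('wrist','w13.png')
E
```

```text
24.45 [ 0.52116 -0.18449  0.14342] [ 0.14 -0.8  -0.13] 0.7488068836943887
```

View pics/w13.png

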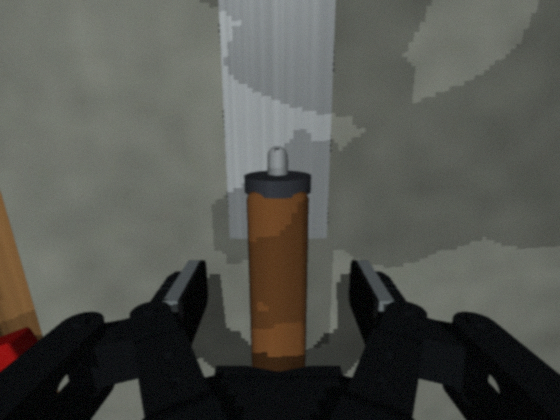

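The jaws are clear on both sides of the handle. Rising straight up, then backing away so the cameras have a clear view.

>>> {"method": "play_rows", "body": {
  "deltas": [
    {"wx":0,"wy":0,"wz":0,"x":0,"y":0,"z":15,"fingers":-0.5},
    {"wx":0,"wy":0,"wz":0,"x":0,"y":0,"z":40,"fingers":-0.5},
    {"wx":0,"wy":0,"wz":0,"x":0,"y":0,"z":80,"fingers":-0.5},
    {"wx":0,"wy":0,"wz":0,"x":0,"y":0,"z":120,"fingers":-0.5},
    {"wx":0,"wy":0,"wz":0,"x":-20,"y":-40,"z":150,"fingers":-0.5},
    {"wx":0,"wy":0,"wz":0,"x":-40,"y":-90,"z":160,"fingers":-0.5},
    {"wx":0,"wy":0,"wz":0,"x":-50,"y":-140,"z":160,"fingers":-0.5},
    {"wx":0,"wy":0,"wz":0,"x":-50,"y":-180,"z":160,"fingers":-0.5},
    {"wx":0,"wy":0,"wz":0,"x":-50,"y":-180,"z":160,"fingers":-0.5},
    {"wx":0,"wy":0,"wz":0,"x":-50,"y":-180,"z":160,"fingers":-0.5}
  ]
}}

```text
time: 25.75
tool_pos: [0.4712, -0.3641, 0.304]
tcp_rot: [1.261, 1.175, -1.26]
wrist_force: [0.4, 0.7, 0.4]
width: 0.751
```

```bash
python3 - <<'E'
from h import *
st=monitor.read_state();print(st['time'],st['tool_pos'].round(4))
c=snap('top','top14.png');s=snap('side','side14.png');P=pts(c);f=c['frame']
H,S,V=[cv2.cvtColor(f,cv2.COLOR_RGB2HSV)[...,k].astype(int) for k in range(3)]
def fit(m,n):
    m=cv2.erode(m.astype(np.uint8),np.ones((5,5)))>0
    Q=P[m];A=np.c_[Q[:,:2]-Q[:,:2].mean(0),np.ones(len(Q))];x=np.linalg.lstsq(A,Q[:,2],rcond=None)[0];print(n,len(Q),'slopes',x[:2].round(3),'z',x[2].round(4))
m=((H<15)|(H>170))&(S>120)&(V>60);m[:150]=0;m[262:]=0;m[:,:190]=0;m[:,285:]=0
fit(m,'tile')
v,u=np.nonzero(m);print(cv2.minAreaRect((plane(c,np.c_[u,v],.119)[:,:2]*1000).astype(np.float32)))
b=(S<70)&(V>120)&(abs(P[...,2]-.102)<.004);b[:190]=0;b[222:]=0;b[:,:312]=0;b[:,350:]=0
fit(b,'blade')
h=(P[...,2]>.14)&(P[...,2]<.165);h[:185]=0;h[225:]=0;h[:,:320]=0;h[:,400:]=0
h2=h&(S>80);v,u=np.nonzero(h2);print('handle',cv2.minAreaRect((plane(c,np.c_[u,v],.152)[:,:2]*1000).astype(np.float32)),np.median(P[h2][:,2]))
print('mat near edge rows'); 
a=dict(np.load('top0.npz'));d=cv2.absdiff(a['frame'],f).max(2);print('diff bystanders',[(n,int((d[y0:y1,x0:x1]>60).sum())) for n,y0,y1,x0,x1 in(('pot',88,140,215,270),('funnel',103,135,285,320),('jar',112,148,382,418),('spr',100,140,140,180),('clay',152,190,108,148),('saucer',198,235,143,183))])
E
```

```text
25.75 [ 0.4712 -0.3641  0.304 ]
tile 783 slopes [-0.993 -0.891] z 0.1236
((541.6304931640625, 127.33673095703125), (81.9075927734375, 94.2512435913086), 85.93465423583984)
blade 89 slopes [-0.013  0.028] z 0.1023
handle ((520.1765747070312, -193.2963104248047), (108.7507095336914, 20.59434700012207), 86.31669616699219) 0.15172331098373193
mat near edge rows
diff bystanders [('pot', 0), ('funnel', 0), ('jar', 0), ('spr', 0), ('clay', 0), ('saucer', 0)]
```

View pics/top14.png

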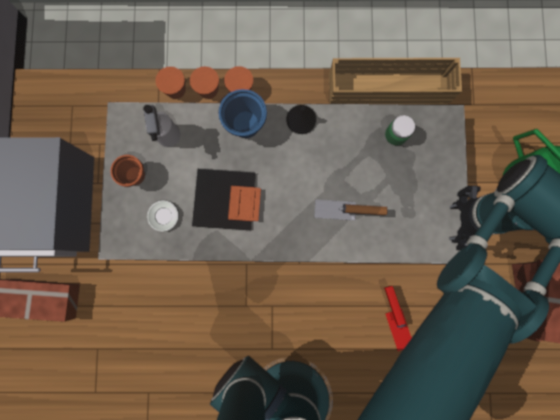

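View pics/side14.png

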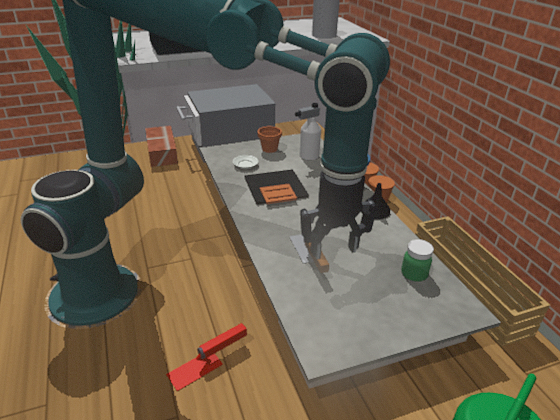

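The top view shows the tile ribs-up on the mat at (245,203) and the trowel flat on bare board at (335,210). Depth dropouts spoiled the tile's plane fit, so I'm redoing it without them.

```bash
python3 - <<'E'
from h import *
c=snap('top');P=pts(c);f=c['frame']
H,S,V=[cv2.cvtColor(f,cv2.COLOR_RGB2HSV)[...,k].astype(int) for k in range(3)]
m=((H<15)|(H>170))&(S>120)&(V>60)&(c['depth']>.1);m[:150]=0;m[262:]=0;m[:,:190]=0;m[:,285:]=0
m&=(abs(P[...,2]-.12)<.03);Q=P[m];A=np.c_[Q[:,:2]-Q[:,:2].mean(0),np.ones(len(Q))]
print(len(Q),np.linalg.lstsq(A,Q[:,2],rcond=None)[0].round(4),np.percentile(Q[:,2],[5,50,95]).round(4))
b=(P[...,2]>.1)&(P[...,2]<.105)&(S<60);v,u=np.nonzero(b[195:220,316:340]);Q=P[195:220,316:340][v,u];A=np.c_[Q[:,:2]-Q[:,:2].mean(0),np.ones(len(Q))]
print(len(Q),np.linalg.lstsq(A,Q[:,2],rcond=None)[0].round(4))
E
```

```text
1037 [ 0.0112 -0.0246  0.1185] [0.1123 0.1186 0.1237]
417 [-0.0076 -0.0035  0.1023]
```

```bash
python3 -c "
from workcell import finish_job
print(finish_job())"
```

```text
the job is handed in; nothing more can be done
None
```

The tile now lies ribs-up on the mat, and the trowel is flat, blade down, on the bare board. I handed the job in at about 26 s of the 72 s allowed.

**What I did**
- **Butting:** I slid the blade along the board under the free lip until it met the hidden rib, about 15 mm in. It pushed the tile about 4 mm until it stopped against the mat's edge. The wrist force reached about 10 N, of which I judge 5–9 N was on the tile.
- **Levering:** I raised the tile along an arc to vertical, and a gentle push tipped it onto the mat.
- **Laying down:** I set the trowel down with about 6 N, then opened the gripper and backed away.

**Last checks**

| Check | Measured | Required or expected |
|---|---|---|
| Tile centre inside the mat's near edge | about 22 mm | at least 5 mm |
| Height of the tile's upturned plate face | 0.1185 m | 0.118 m |
| Tile tilt | about 0.027 rad, partly noise | below 0.1 rad |
| Trowel blade's upper face | flat within 0.01 rad, at 0.1023 m | 0.102 m |

- **Trowel clearance:** its front edge is roughly 150 mm from the tile.
- **Bystanders:** comparing pictures before and after showed no change at any of them.

**Checks that disagreed:** my first fits of the tile's tilt gave nonsense slopes because of stray depth pixels at its edges. I repeated the fit without them to get the figure above. While I pushed, the blade pitched nose-up by about 1°, and it was flat again once laid down.

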